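Tip the drying block into its jig and press it home

ROBOT

A 6-joint arm with a two-finger parallel gripper is mounted at the origin on a cart in front of the work surface, level with it; the furniture and walls round the work are solid. World frame = base frame: x ahead of the robot, y to its left, z up, the work surface at z = 0. Lengths are in m, angles in rad, forces in N, time in s.
With the tool pointing down it reaches from about 0.325 to 0.85 m from the base axis. Payload 4.4 kg.
Tool frame: the origin (TCP) lies at the very end of the fingers, on their centre line; the grasp point (between the pads) lies 19 mm behind it (ctrl.tcp_to_grasp is the z of the grasp point in the tool frame, in m); z points along the fingers, y is the line along which they close (so a half turn about z gives the same grasp; the last joint's range is limited). The gripper opens to 94 mm and grips with 3 to 60 N. Pads are 16 mm wide; open, the fingers measure 119 mm over their backs; the gripper's body (75 mm by 177 mm) begins 78 mm behind the grasp point.
Start: joints at [-1.304, 0.207, 1.542, -0, 1.393, -0.15], TCP at [0.233, -0.526, 0.205] pointing down, gripper open.
Joint ranges: [-2.73, 2.73], [-0.86, 2.22], [0.23, 2.46], [-1.11, 4.25], [0.08, 2.63], [-2.82, 2.82]. Speed limits (rad/s): [2.79, 2.79, 3.14, 3.14, 3.14, 3.14].

INTERFACE

Orientations are given as a 3x3 rotation matrix whose columns are the frame's x, y, z axes.
In Python, from bench import sense, get_image, camera_params, close_job, ctrl gives the robot as it stands. The module is installed in compiled form; this text tells all that it offers.
- The arm moves only by the tool send_rows, never from a script. Its argument "moves" is a list of rows, each a list of 6 numbers: the shift along the tool's x, y, z in units of 25 mm (1.0 is 25 mm), then the turn, a rotation vector about the tool's x, y, z in degrees. A call has 1 to 8 rows; each row is the pose to reach, as a shift and turn from the pose commanded when the call began, along the tool's axes at that moment; what a row does not reach only later rows make up. A row lasts 1/12 s, in which the tool goes at most 41.7 mm and 7.16 degrees, less where a joint would pass 70% of its speed; a pose out of reach is approached as far as the arm can. A call with a gripper value outside its range is refused whole. "gripper" is the opening, from 0 (shut) to 1 (fully open), set as the call begins (left out, the last holds). The fingers move at their own pace and stop on an object; the grip force is fixed at half the most. Time passes only in rows, so rows that repeat a pose let the fingers close. It gives the time, the measured TCP pose, the force, the opening and the grip force at its end, in the units of the state.
- sense(): the state, without advancing time (a new reading comes with each control period).
- get_image(name): name is "scene" or "top"; returns the picture (400x640x3 uint8, red, green, blue); there is no depth.
- camera_params(name): a dict with "intrinsics" (3x3 intrinsics, pixels), "extrinsics" (4x4, takes a point from world to camera coordinates). Camera axes: x right, y down, z forward; pixel columns grow to the right and rows downward; lengths in m; the calibration is good to about 2 mm. A picture is of the moment at which its call begins. camera_params takes no time and is no camera call.
- close_job(): hands the job in; it is judged then, once.
The state is a dict: "t": time; "joint_pos": joint angles; "qvel": joint speeds; "joint_torque": joint torques, N m; "tool_pos": TCP position; "tool_rot": TCP orientation; "force": force on the tool from outside, world axes, zero at the start; "wrist_torque": the same for the moment, N m; "width": finger opening in m; "finger_force": force on a finger pad.
Only numpy, scipy, OpenCV 4.12 (cv2) and the standard library are available. Lean on these libraries where they do the work, as an engineer would, in place of code of your own. Each camera call takes 0.05 s, during which the arm holds its last target. There are 200 camera calls.

TASK

Tip the standing wooden block over, away from its drilled face, so that it lies on the jig's board with the drilled face up and its long way pointing along the channel; push it over, do not lift it. Then slide it between the rails until it meets the sprung rubber pad of the end stop, press it home against the pad with a steady push of about 10 N for a second (the stop must never get more than 15 N), and leave it there. The jar, the dropper bottle and the sanding block beside the jig stay where they are.

Things in the scene. Friction and masses are not known exactly. Their poses are not given: they have to be found in the camera images.
- block_centre (a point): Centre of the loose dark wooden block, 56 (its x) x 70 (y) x 150 mm (z), 0.25 to 0.5 kg. It starts standing on end on the jig's board, this point 83 mm above the table. The drilled face (two brass-ringed dark holes) is its -x face, 28 mm from here, and starts facing away from the channel, toward the robot; z points to its top end. When it lies right, x points straight down.
- block_top (a point): Middle of the block's top end, 75 mm from its centre, same axes; 158 mm above the table at the start. The block must tip over the lower edge of its plain back, this end falling toward the channel. Lying, its centre is 36 mm above the table, its upper side 64 mm, and this end goes first into the channel and meets the pad.
- jig: Fixed jig; origin on the table, x along the middle of the channel toward the end stop, y left, z up. Plywood board 8 mm thick, x -160 to 250 mm, y -85 to 85 mm; from x = -20 mm on it carries a slick white slide plate, flush, on which the block slides easily (on the plywood it grips). The block starts at about x = -98 mm, up to 8 mm off the middle line and turned up to 0.12 rad.
- mouth (a point): Middle of the channel's mouth on the board's upper side, at jig x = 78 mm; same axes. Two aluminium rails, 12 mm thick, standing 30 mm above the board, start here about 120 mm apart, narrow like a funnel for 47 mm, then run straight and 74 mm apart to the board's far end (172 mm from here).
- end_stop: Grey fixed stop in the channel, jig's axes, origin under its middle, on the board; 30 x 60 x 36 mm. On its -x side a black rubber pad, 50 mm wide, 4 to 36 mm above the board, on a set screw. Its setting varies and is not given: the free pad's face is 33 to 61 mm in front of this origin, to be found by feel. A stiff spring behind it gives roughly 1 to 3 mm under the right push.
- jar_centre (a point): Bystander: centre of a small glitter jar with black lid, 43 mm across, 58 mm high, standing on the table on the right of the jig.
- dropper_centre (a point): Bystander: centre of a brown dropper bottle, 33 mm across, 102 mm high, standing on the table left of the jig's far end.
- sander_centre (a point): Bystander: centre of a wooden sanding block, 40 x 85 x 31 mm, lying on the table on the left of the jig.
There are look-alikes about, which are no part of the job. Leave any green or pink look-alike of the part that bears block_centre alone.

How it is judged:
By the outcome, as a careful person would: the job done as asked, in the order asked, and still so for the second after the job is handed in, with the robot touching nothing.
It also fails if it takes over 69 s, if anything falls off the work surface, if the arm or the gripper's body presses on something with over 40 N, if the wrist force passes 120 N, or if a joint passes its speed limit or range.

## Working session

There is one attempt and no reset: what is moved stays moved. The work goes in short steps, Python scripts to look and compute and a tool call to move; the robot and the scene stay as the last step left them, time stands still between calls to the robot, and variables do not carry over. Pictures are saved under pics/ and viewed, at most 10 in all, crops included, and the job is handed in when it is done.

Besides the shell and the picture viewer there is one more tool, called after "Request:" as name([rows], argument=value, ...), one row to a line, values as JSON. send_rows: Moves the arm, as the interface text tells. Its arguments: {"type":"object","properties":{"moves":{"type":"array","items":{"type":"array","items":{"type":"number"}}},"gripper":{"type":"number"}},"required":["moves"]}

```bash
mkdir -p pics; python3 - <<'E'
from bench import *
import cv2,numpy as np
for n in("scene","top"):
    cv2.imwrite(f"pics/{n}0.png",cv2.cvtColor(get_image(n),cv2.COLOR_RGB2BGR))
    p=camera_params(n);print(n,np.round(p["intrinsics"],1).tolist(),np.round(p["extrinsics"],3).tolist())
s=sense();print(s)
E
```

```text
scene [[416.6, 0.0, 311.5], [0.0, 416.6, 196.9], [0.0, 0.0, 1.0]] [[-0.675, -0.738, 0.011, 0.462], [-0.581, 0.522, -0.625, 0.366], [0.456, -0.427, -0.781, 0.867], [0.0, 0.0, 0.0, 1.0]]
top [[386.6, 0.0, 315.9], [0.0, 386.6, 201.4], [0.0, 0.0, 1.0]] [[-0.03, -0.999, -0.018, 0.107], [-0.995, 0.032, -0.091, 0.591], [0.092, 0.015, -0.996, 1.093], [0.0, 0.0, 0.0, 1.0]]
{'t': 0.1, 'joint_pos': array([-1.30347941e+00,  2.07411530e-01,  1.54278532e+00, -2.22946292e-05,
        1.39354633e+00, -1.50496057e-01]), 'qvel': array([-2.10393142e-05, -4.15537416e-04, -2.77930705e-03, -4.29091891e-05,
        7.30776325e-04,  9.06108606e-04]), 'joint_torque': array([-4.69587285e-04, -3.71866107e+01, -2.82293040e+01,  7.00613740e-02,
        3.10853042e-02, -4.35476329e-05]), 'tool_pos': array([ 0.23309999, -0.52482049,  0.20437561]), 'tool_rot': array([[ 9.13977022e-01,  4.05765518e-01, -5.89216220e-04],
       [ 4.05765835e-01, -9.13974731e-01,  2.06835101e-03],
       [ 3.00736781e-04, -2.12950910e-03, -9.99997687e-01]]), 'force': array([0.41357804, 0.41209659, 0.15758228]), 'wrist_torque': array([-0.03790528,  0.04122542, -0.00263359]), 'finger_force': 0.0, 'width': 0.093775700876501}
```

View pics/scene0.png

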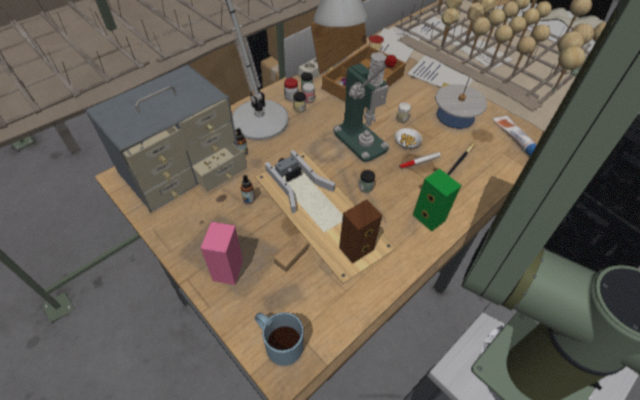

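View pics/top0.png

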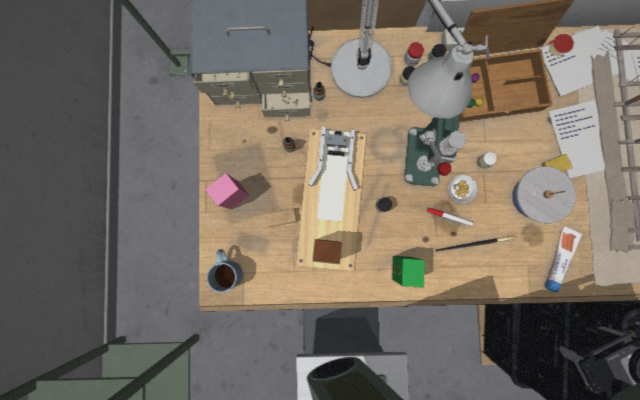

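The scene view shows the block standing on the jig at (361,230), with a green and a pink look-alike. In the top view the jig spans (311,130) to (355,270), the block top is at (327,250), the jar at (385,204), the dropper at (289,144) and the sander at (282,217).

```bash
cat > h.py <<'E'
from bench import *
import cv2,numpy as np
def ray(n,uv,z):
    p=camera_params(n);K=p["intrinsics"];E=p["extrinsics"];R=E[:3,:3];c=-R.T@E[:3,3]
    uv=np.atleast_2d(np.float64(uv));d=(R.T@np.linalg.inv(K)@np.c_[uv,np.ones(len(uv))].T).T
    return c+d*((z-c[2])/d[:,2])[:,None]
def proj(n,P):
    p=camera_params(n);E=p["extrinsics"];q=np.atleast_2d(P)@E[:3,:3].T+E[:3,3];q=q@p["intrinsics"].T;return q[:,:2]/q[:,2:]
E
python3 - <<'E'
from h import *
im=cv2.imread("pics/top0.png");hsv=cv2.cvtColor(im,cv2.COLOR_BGR2HSV)
p=camera_params("top")["extrinsics"];print("cam",-p[:3,:3].T@p[:3,3])
roi=np.zeros(im.shape[:2],np.uint8);roi[225:285,300:355]=1
m=((im[:,:,2]<125)&(im[:,:,0]<70)&(roi>0)).astype(np.uint8)
c=max(cv2.findContours(m,0,2)[0],key=cv2.contourArea);print("block",cv2.minAreaRect(c),cv2.contourArea(c),cv2.approxPolyDP(c,3,True).reshape(-1,2).tolist())
roi[:]=0;roi[170:240,310:350]=1
m=((hsv[:,:,1]<45)&(hsv[:,:,2]>180)&(roi>0)).astype(np.uint8)
c=max(cv2.findContours(m,0,2)[0],key=cv2.contourArea);r=cv2.minAreaRect(c);print("plate",r,ray("top",cv2.boxPoints(r),.008).round(4).tolist())
print("board",ray("top",[[311,130],[365,133],[355,270],[299,266]],.008).round(3).tolist())
print("jar",ray("top",[[385,204]],.058)); print("dropper",ray("top",[[289,144]],.09));print("sander",ray("top",[[282,217]],.031))
cv2.imwrite("pics/crop.png",cv2.resize(im[120:280,270:400],None,fx=3.7,fy=3.7,interpolation=2))
E
```

```text
cam [0.49127588 0.07152485 1.14422078]
block ((327.123779296875, 250.76239013671875), (26.866004943847656, 21.79131317138672), 5.710593223571777) 536.0 [[315, 241], [314, 260], [339, 262], [341, 242]]
plate ((332.92572021484375, 194.2425994873047), (28.159555435180664, 51.443424224853516), 5.710592269897461) [[0.5454, 0.0889, 0.008], [0.6972, 0.0691, 0.008], [0.686, -0.0138, 0.008], [0.5347, 0.007, 0.008]]
board [[0.811, 0.097, 0.008], [0.797, -0.064, 0.008], [0.392, -0.019, 0.008], [0.409, 0.144, 0.008]]
jar [[ 0.57762342 -0.10600337  0.058     ]]
dropper [[0.75074145 0.15740971 0.09      ]]
sander [[0.5515398  0.18754223 0.031     ]]
```

View pics/crop.png

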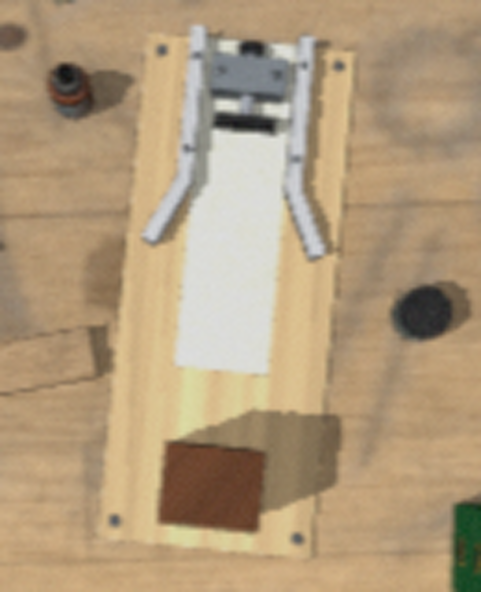

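The crop shows the board, whose four screws are at crop (162,50), (339,66), (297,538) and (115,521), and the block's top face with corners (167,441), (266,450), (259,531) and (159,523). The pad's front is near (245,131).

```bash
python3 - <<'E'
from h import *
f=lambda a:np.float64(a)/3.7+[270,120]
s=ray("top",f([[162,50],[339,66],[297,538],[115,521]]),.008);fa=(s[0]+s[1])/2;ne=(s[2]+s[3])/2
b=ray("top",f([[148,35],[354,50],[310,557],[101,540]]),.008)
print("screws",s.round(4).tolist(),"board",b.round(4).tolist())
d=(fa-ne)[:2];d/=np.linalg.norm(d);n=np.array([-d[1],d[0]]);print("yaw",np.arctan2(d[1],d[0]))
bd=(b[0]+b[1])/2-(b[2]+b[3])/2;print("yaw board",np.arctan2(bd[1],bd[0]),np.linalg.norm(bd))
ctr=b.mean(0)[:2];ctr2=s.mean(0)[:2];o=(ctr+ctr2)/2-0.045*d;print("jig origin",o,ctr,ctr2)
J=lambda P:np.c_[(P[:,:2]-o)@d,(P[:,:2]-o)@n].round(4).tolist()
t=ray("top",f([[167,441],[266,450],[259,531],[159,523]]),.158);print("block corners jig",J(t))
ax=(t[0]+t[1]-t[2]-t[3]);lx=(t[0]+t[3]-t[1]-t[2]);c=t.mean(0)
print("block c",c,J(c[None]),"yaw",np.arctan2(ax[1],ax[0]),np.arctan2(-lx[0],lx[1]))
print("pad face",J(ray("top",f([[245,131]]),.035)),"stop back/front",J(ray("top",f([[250,55],[247,98]]),.044)))
print("plate near",J(ray("top",f([[177,362],[270,373]]),.008)))
print("rail starts",J(ray("top",f([[150,243],[316,257]]),.038)))
np.savez("jig.npz",o=o,d=d,n=n)
E
```

```text
screws [[0.8004, 0.0889, 0.008], [0.7822, -0.0537, 0.008], [0.406, -0.0054, 0.008], [0.4234, 0.1371, 0.008]] board [[0.8132, 0.0999, 0.008], [0.7949, -0.0664, 0.008], [0.391, -0.015, 0.008], [0.4089, 0.1485, 0.008]]
yaw -0.1274756090573674
yaw board -0.12308514302320274 0.40716875055256824
jig origin [0.55787682 0.0474658 ] [0.60202425 0.04176436] [0.60299912 0.04172548]
block corners jig [[-0.0772, 0.0343], [-0.0767, -0.0338], [-0.1319, -0.0341], [-0.1332, 0.0343]]
block c [0.45401982 0.06095978 0.158     ] [[-0.1047, 0.0002]] yaw -0.12527221314755294 -0.11415586678905196
pad face [[0.1693, -0.0008]] stop back/front [[0.228, 0.001], [0.1936, 0.0002]]
plate near [[-0.0155, 0.0353], [-0.017, -0.0389]]
rail starts [[0.0735, 0.0648], [0.0748, -0.0649]]
```

Request:
send_rows([
  [7.7, -9.6, 0, 0, 0, 31.2],
  [7.7, -9.6, 0, 0, 0, 31.2],
  [7.7, -9.6, 0, 0, 0, 31.2],
  [7.7, -9.6, 0, 0, 0, 31.2],
  [7.7, -9.6, 0, 0, 0, 31.2],
  [7.7, -9.6, 0, 0, 0, 31.2],
  [7.7, -9.6, 0, 0, 0, 31.2],
  [7.7, -9.6, 0, 0, 0, 31.2],
], gripper=0.4)

```text
t: 0.77
tool_pos: [0.3117, -0.2234, 0.2046]
tool_rot: [[0.992, -0.123, -0.0], [-0.123, -0.992, 0.003], [-0.001, -0.003, -1.0]]
force: [0.1, -0.5, -0.1]
width: 0.0439
finger_force: 0.0
```

Request:
send_rows([
  [1.66, -12, 0, 0, 0, 0],
  [1.66, -12, 0, 0, 0, 0],
  [1.66, -12, 0, 0, 0, 0],
  [1.66, -12, 0, 0, 0, 0],
  [1.66, -12, 0, 0, 0, 0],
  [1.66, -12, 0, 0, 0, 0],
  [1.66, -12, 0, 0, 0, 0],
  [1.66, -12, 0, 0, 0, 0],
])

```text
t: 1.43
tool_pos: [0.391, 0.0693, 0.2053]
tool_rot: [[0.993, -0.12, 0.0], [-0.12, -0.993, 0.002], [-0.0, -0.002, -1.0]]
force: [-0.5, -0.5, -0.1]
width: 0.0378
finger_force: 0.0
```

Request:
send_rows([
  [0, 0, 1.3, 0, 0, 0.3],
  [0, 0, 2.52, 0, 0, 0.3],
  [0, 0, 2.52, 0, 0, 0.3],
  [0, 0, 2.52, 0, 0, 0.3],
  [0.4, 0, 2.52, 0, 0, 0.3],
  [0.7, 0, 2.52, 0, 0, 0.3],
])

```text
t: 1.93
tool_pos: [0.4109, 0.0615, 0.1445]
tool_rot: [[0.991, -0.132, 0.005], [-0.132, -0.991, -0.0], [0.005, -0.0, -1.0]]
force: [0.6, 1.2, 0.5]
width: 0.0378
finger_force: 0.0
```

```bash
python3 - <<'E'
from h import *
im=get_image("scene")[:,:,::-1];cv2.imwrite("pics/s1.png",cv2.resize(im[130:300,260:460],None,fx=3.5,fy=3.5))
z=np.load("jig.npz");s=sense();p=s["tool_pos"];print(p,(p[:2]-z["o"])@z["d"],(p[:2]-z["o"])@z["n"],s["force"],s["tool_rot"].round(4).tolist())
E
```

```text
[0.41265578 0.06116989 0.14497767] -0.14578492207467114 -0.004869145839422943 [ 1.43138274 -1.00819169  0.79736631] [[0.9911, -0.1328, 0.0067], [-0.1328, -0.9911, -0.0005], [0.0067, -0.0004, -1.0]]
```

View pics/s1.png

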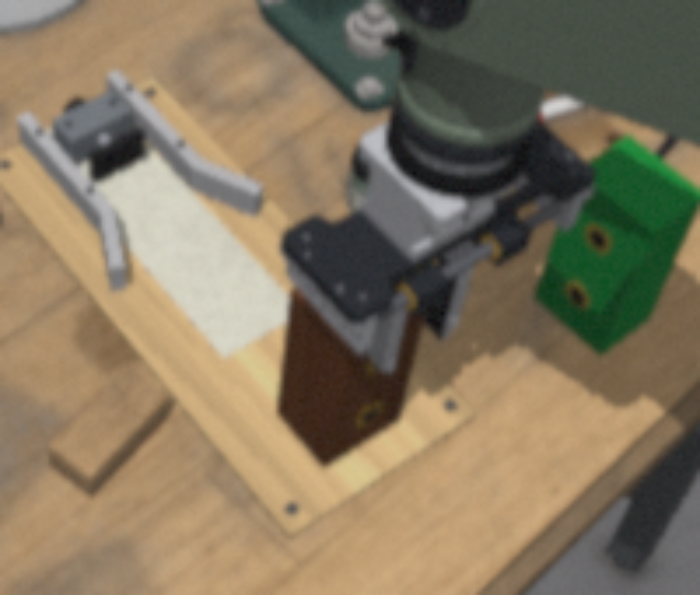

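The fingers are right behind the block's upper drilled face, with both finger tips inside its width (crop (330,330) to (440,320)). I'll recentre, then push.

Request:
send_rows([
  [0, -0.2, 0, 0, 0, 0],
  [0, -0.2, 0.05, 0, 0, 0],
  [0.1, -0.2, 0.1, 0, 0, 0],
  [0.2, -0.2, 0.1, 0, 0, 0],
  [0.3, -0.2, 0.1, 0, 0, 0],
  [0.4, -0.2, 0.1, 0, 0, 0],
])

```text
t: 2.48
tool_pos: [0.4187, 0.0657, 0.1399]
tool_rot: [[0.991, -0.132, -0.001], [-0.132, -0.991, 0.0], [-0.001, 0.0, -1.0]]
force: [-2.1, -0.6, 1.3]
width: 0.0378
finger_force: 0.5
```

Request:
send_rows([
  [0.1, 0, 0, 0, 0, 0],
  [0.2, 0, 0, 0, 0, 0],
  [0.3, 0, 0, 0, 0, 0],
  [0.4, 0, 0, 0, 0, 0],
  [0.5, 0, 0, 0, 0, 0],
  [0.6, 0, 0, 0, 0, 0],
  [0.7, 0, 0, 0, 0, 0],
  [0.8, 0, 0, 0, 0, 0],
])

```text
t: 3.15
tool_pos: [0.439, 0.063, 0.14]
tool_rot: [[0.991, -0.132, 0.0], [-0.132, -0.991, -0.0], [0.0, -0.0, -1.0]]
force: [0.0, -0.2, 0.3]
width: 0.0374
finger_force: 0.3
```

```bash
python3 - <<'E'
from h import *
im=get_image("scene")[:,:,::-1];cv2.imwrite("pics/s2.png",cv2.resize(im[130:300,260:460],None,fx=3,fy=3))
z=np.load("jig.npz");s=sense();p=s["tool_pos"];print(p,(p[:2]-z["o"])@z["d"],(p[:2]-z["o"])@z["n"],s["force"],s["tool_rot"].round(4).tolist())
E
```

```text
[0.43956321 0.06291937 0.14005057] -0.11931823428045354 0.0002869031074273452 [-0.44476776  0.80983516 -0.67789509] [[0.9913, -0.1317, 0.0009], [-0.1317, -0.9913, -0.0001], [0.0009, -0.0, -1.0]]
```

View pics/s2.png

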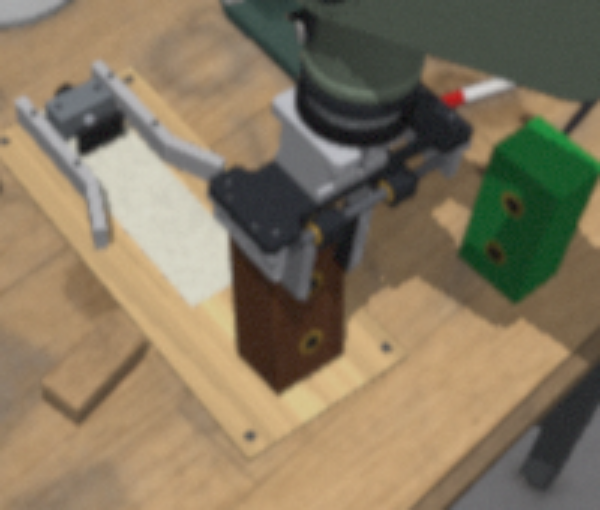

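The block's lower front corner has not moved (image (353,261)) and it is tilting, so I'll keep going.

Request:
send_rows([
  [0.12, 0, 0, 0, 0, 0],
  [0.24, 0, 0, 0, 0, 0],
  [0.36, 0, 0, 0, 0, 0],
  [0.48, 0, 0, 0, 0, 0],
  [0.6, 0, 0, 0, 0, 0],
  [0.7, 0, 0, 0, 0, 0],
  [0.8, 0, 0, 0, 0, 0],
  [0.9, 0, 0, 0, 0, 0],
])

```text
t: 3.87
tool_pos: [0.4613, 0.06, 0.1399]
tool_rot: [[0.991, -0.132, -0.0], [-0.132, -0.991, 0.0], [-0.0, -0.0, -1.0]]
force: [-0.2, -0.1, 1.4]
width: 0.0381
finger_force: 0.0
```

Request:
send_rows([
  [0.1, 0, 0, 0, 0, 0],
  [0.2, 0, 0, 0, 0, 0],
  [0.3, 0, 0, 0, 0, 0],
  [0.4, 0, 0, 0, 0, 0],
  [0.4, 0, 0, 0, 0, 0],
  [0.4, 0, 0, 0, 0, 0],
  [0.4, 0, 0, 0, 0, 0],
])

```text
t: 4.45
tool_pos: [0.4708, 0.0588, 0.1399]
tool_rot: [[0.991, -0.132, -0.0], [-0.132, -0.991, 0.0], [-0.0, -0.0, -1.0]]
force: [-0.2, -0.2, -0.2]
width: 0.0375
finger_force: 0.0
```

```bash
python3 - <<'E'
from h import *
im=get_image("scene")[:,:,::-1];cv2.imwrite("pics/s3.png",cv2.resize(im[130:300,260:460],None,fx=3,fy=3))
z=np.load("jig.npz");s=sense();p=s["tool_pos"];print(p,(p[:2]-z["o"])@z["d"],(p[:2]-z["o"])@z["n"],s["force"])
E
```

```text
[0.47077673 0.05881687 0.13988593] -0.087836426515931 0.000185878880350428 [ 0.06677348 -0.26055789  0.16175172]
```

View pics/s3.png

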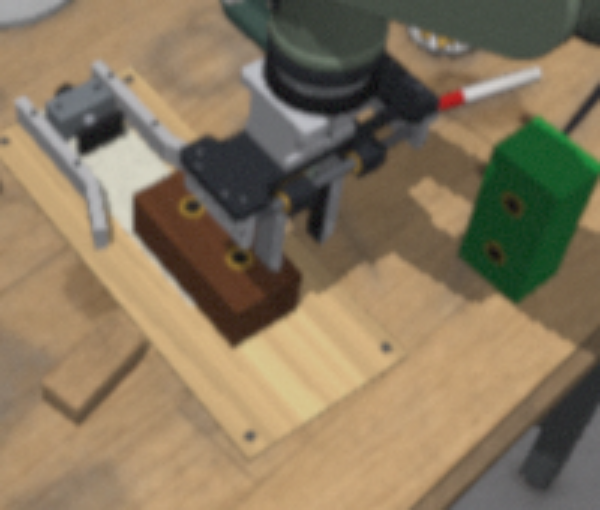

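The block has fallen over with both holes facing up. Its rear end now runs from crop (235,343) to (298,300). I'll back off and measure it.

Request:
send_rows([
  [-0.8, 0, 0, 0, 0, 0],
  [-1.6, 0, 0.5, 0, 0, 0],
  [-1.6, 0, 1.5, 0, 0, 0],
  [-1.6, 0, 2, 0, 0, 0],
  [-1.6, 0, 2, 0, 0, 0],
])

```text
t: 4.92
tool_pos: [0.428, 0.0643, 0.0873]
tool_rot: [[0.991, -0.131, -0.006], [-0.131, -0.991, 0.0], [-0.006, 0.0, -1.0]]
force: [-0.4, 0.2, 0.8]
width: 0.0376
finger_force: 0.0
```

```bash
python3 - <<'E'
from h import *
im=get_image("scene")[:,:,::-1];z=np.load("jig.npz");o,d,n=z["o"],z["d"],z["n"]
im2=get_image("top")[:,:,::-1]
cv2.imwrite("pics/s4.png",np.hstack([cv2.resize(im[150:290,260:400],None,fx=2.8,fy=2.8),cv2.resize(im2[120:280,290:380],(220,392))]))
s=sense();p=s["tool_pos"];print(p,(p[:2]-o)@d,(p[:2]-o)@n,s["force"])
m=((im[:,:,2]<150)&(im[:,:,0]<60)&(im[:,:,2]>im[:,:,0]*1.6)).astype(np.uint8);m[:150]=0;m[290:]=0;m[:,:290]=0;m[:,375:]=0
c=max(cv2.findContours(m,0,2)[0],key=cv2.contourArea);q=cv2.approxPolyDP(c,3,True).reshape(-1,2)
for zz in(.008,.064):
    P=ray("scene",q,zz)[:,:2]-o;print(zz,np.c_[q,(P@d).round(4),(P@n).round(4)].tolist())
E
```

```text
[0.43106183 0.06405582 0.08993179] -0.12789511362867856 0.0003333364631049103 [0.20457149 0.69780831 0.15298404]
0.008 [[323.0, 185.0, 0.1101, -0.0551], [305.0, 196.0, 0.1062, 0.009], [305.0, 205.0, 0.0805, 0.0266], [338.0, 244.0, -0.0688, 0.0286], [347.0, 239.0, -0.0699, 0.0007], [329.0, 213.0, 0.022, -0.0107], [336.0, 205.0, 0.0328, -0.0423], [344.0, 205.0, 0.0205, -0.0601]]
0.064 [[323.0, 185.0, 0.0727, -0.0257], [305.0, 196.0, 0.0691, 0.0344], [305.0, 205.0, 0.045, 0.051], [338.0, 244.0, -0.0949, 0.0528], [347.0, 239.0, -0.096, 0.0266], [329.0, 213.0, -0.0098, 0.016], [336.0, 205.0, 0.0003, -0.0136], [344.0, 205.0, -0.0112, -0.0303]]
```

View pics/s4.png

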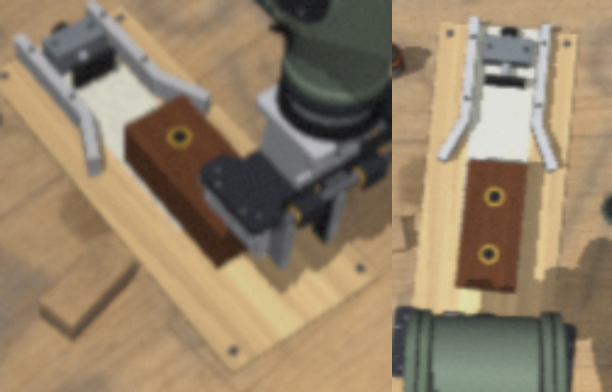

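The block is lying straight with its holes up and its front at the funnel mouth. Next I'll lower the fingers behind its rear end and push.

Request:
send_rows([
  [0, 0, 1, 0, 0, 0],
  [0, 0, 2.3, 0, 0, 0],
  [0.4, 0, 2.3, 0, 0, 0],
  [0.9, 0, 2.3, 0, 0, 0],
  [1.2, 0, 2.3, 0, 0, 0],
  [1.5, 0, 2.3, 0, 0, 0],
])

```text
t: 5.52
tool_pos: [0.4713, 0.0589, 0.0344]
tool_rot: [[0.991, -0.132, 0.003], [-0.132, -0.991, -0.0], [0.003, -0.0, -1.0]]
force: [-0.1, 0.6, 1.2]
width: 0.0379
finger_force: 0.0
```

Request:
send_rows([
  [0.1, 0, 0, 0, 0, 0],
  [0.25, 0, 0, 0, 0, 0],
  [0.4, 0, 0, 0, 0, 0],
  [0.55, 0, 0, 0, 0, 0],
  [0.7, 0, 0, 0, 0, 0],
  [0.85, 0, 0, 0, 0, 0],
  [1.0, 0, 0, 0, 0, 0],
  [1.15, 0, 0, 0, 0, 0],
])

```text
t: 6.18
tool_pos: [0.4971, 0.0553, 0.0324]
tool_rot: [[0.991, -0.132, -0.0], [-0.132, -0.991, 0.0], [-0.0, 0.0, -1.0]]
force: [-1.9, 0.1, 0.9]
width: 0.0375
finger_force: 0.9
```

Request:
send_rows([
  [0.12, 0, 0, 0, 0, -0.3],
  [0.24, 0, 0, 0, 0, -0.3],
  [0.36, 0, 0, 0, 0, -0.3],
  [0.48, 0, 0, 0, 0, -0.3],
  [0.6, 0, 0, 0, 0, -0.3],
  [0.72, 0, 0, 0, 0, -0.3],
  [0.84, 0, 0, 0, 0, -0.3],
  [0.96, 0, 0, 0, 0, -0.3],
])

```text
t: 6.85
tool_pos: [0.521, 0.0521, 0.0324]
tool_rot: [[0.992, -0.126, 0.0], [-0.126, -0.992, -0.0], [0.0, 0.0, -1.0]]
force: [-1.2, -0.1, -0.3]
width: 0.0377
finger_force: 0.6
```

Request:
send_rows([
  [0.1, 0, 0, 0, 0, 0],
  [0.2, 0, 0, 0, 0, 0],
  [0.3, 0, 0, 0, 0, 0],
  [0.4, 0, 0, 0, 0, 0],
  [0.5, 0, 0, 0, 0, 0],
  [0.6, 0, 0, 0, 0, 0],
  [0.7, 0, 0, 0, 0, 0],
  [0.75, 0, 0, 0, 0, 0],
])

```text
t: 7.52
tool_pos: [0.5398, 0.0497, 0.0325]
tool_rot: [[0.992, -0.126, 0.0], [-0.126, -0.992, -0.0], [0.0, -0.0, -1.0]]
force: [-2.1, 0.1, 0.6]
width: 0.038
finger_force: 0.6
```

```bash
python3 - <<'E'
from h import *
z=np.load("jig.npz");o,d,n=z["o"],z["d"],z["n"]
im=get_image("top")[:,:,::-1]
cv2.imwrite("pics/t5.png",cv2.resize(im[125:195,300:375],None,fx=8,fy=8,interpolation=cv2.INTER_CUBIC))
s=sense();p=s["tool_pos"];print(p,(p[:2]-o)@d,(p[:2]-o)@n,s["force"])
E
```

```text
[0.53995467 0.04970524 0.03249903] -0.01806143416660375 -5.7177466710423805e-05 [-0.22505194 -0.46635695  0.42601894]
```

View pics/t5.png

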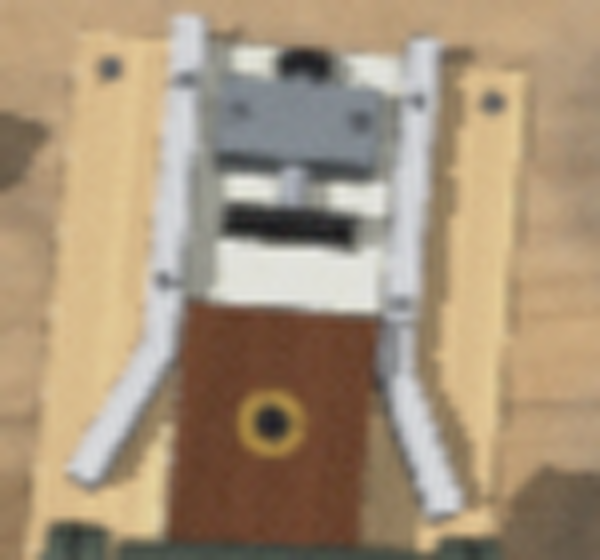

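The block's front edge is at crop y≈311 and just entering between the straight rails. The pad's dark band runs from y≈206 to y≈241.

```bash
python3 - <<'E'
from h import *
z=np.load("jig.npz");o,d,n=z["o"],z["d"],z["n"]
f=lambda a:np.float64(a)/8+[300,125]
J=lambda uv,h:((ray("top",f([uv]),h)[0,:2]-o)@d).round(4)
print("front",J((285,311),.064),"padface bottom",J((287,241),.012),"band top/bottom at .044",J((290,206),.044),J((287,241),.044))
E
```

```text
front 0.1387 padface bottom 0.175 band top/bottom at .044 0.181 0.1681
```

Request:
send_rows([
  [0.1, 0, 0, 0, 0, 0],
  [0.22, 0, 0, 0, 0, 0],
  [0.34, 0, 0, 0, 0, 0],
  [0.46, 0, 0, 0, 0, 0],
  [0.58, 0, 0, 0, 0, 0],
  [0.7, 0, 0, 0, 0, 0],
  [0.76, 0, 0, 0, 0, 0],
  [0.8, 0, 0, 0, 0, 0],
])

```text
t: 8.23
tool_pos: [0.5595, 0.0472, 0.0325]
tool_rot: [[0.992, -0.126, -0.0], [-0.126, -0.992, 0.0], [-0.0, -0.0, -1.0]]
force: [-1.6, 0.5, 0.4]
width: 0.0376
finger_force: 0.7
```

Request:
send_rows([
  [0.01, 0, 0, 0, 0, 0],
  [0.02, 0, 0, 0, 0, 0],
  [0.03, 0, 0, 0, 0, 0],
  [0.04, 0, 0, 0, 0, 0],
  [0.05, 0, 0, 0, 0, 0],
  [0.06, 0, 0, 0, 0, 0],
  [0.07, 0, 0, 0, 0, 0],
  [0.07, 0, 0, 0, 0, 0],
])

```text
t: 8.9
tool_pos: [0.561, 0.0471, 0.0325]
tool_rot: [[0.992, -0.126, 0.0], [-0.126, -0.992, 0.0], [0.0, -0.0, -1.0]]
force: [-1.6, 0.5, 1.0]
width: 0.0375
finger_force: 0.6
```

Request:
send_rows([
  [0.01, 0, 0, 0, 0, 0],
  [0.02, 0, 0, 0, 0, 0],
  [0.03, 0, 0, 0, 0, 0],
  [0.04, 0, 0, 0, 0, 0],
  [0.05, 0, 0, 0, 0, 0],
  [0.05, 0, 0, 0, 0, 0],
])

```text
t: 9.4
tool_pos: [0.5623, 0.0469, 0.0325]
tool_rot: [[0.992, -0.126, 0.0], [-0.126, -0.992, -0.0], [0.0, -0.0, -1.0]]
force: [-0.7, 0.5, 0.2]
width: 0.0378
finger_force: 0.6
```

```bash
python3 - <<'E'
from h import *
im=get_image("top")[:,:,::-1];c=im[125:195,300:375].astype(int)
# brightness profile along channel axis between pad and block, several columns (x in crop px)
for u in (33,35,37,39): print(u,[int(v) for v in c[20:45,u].sum(1)])
E
```

```text
33 [236, 333, 573, 657, 640, 454, 191, 132, 95, 80, 132, 214, 229, 226, 229, 224, 226, 221, 220, 235, 253, 331, 329, 210, 149]
35 [312, 425, 516, 547, 505, 398, 188, 119, 99, 103, 119, 209, 210, 223, 213, 224, 220, 224, 226, 224, 250, 358, 318, 170, 132]
37 [319, 458, 465, 454, 443, 391, 182, 125, 103, 59, 107, 227, 219, 226, 221, 216, 211, 216, 221, 226, 237, 282, 358, 366, 340]
39 [235, 229, 296, 433, 449, 425, 238, 147, 131, 78, 129, 229, 242, 223, 232, 233, 220, 235, 227, 226, 228, 233, 237, 240, 261]
```

Request:
send_rows([
  [0.015, 0, 0, 0, 0, 0],
  [0.03, 0, 0, 0, 0, 0],
  [0.045, 0, 0, 0, 0, 0],
  [0.06, 0, 0, 0, 0, 0],
  [0.075, 0, 0, 0, 0, 0],
  [0.09, 0, 0, 0, 0, 0],
  [0.1, 0, 0, 0, 0, 0],
  [0.1, 0, 0, 0, 0, 0],
])

```text
t: 10.12
tool_pos: [0.5647, 0.0466, 0.0324]
tool_rot: [[0.992, -0.126, 0.0], [-0.126, -0.992, -0.0], [0.0, -0.0, -1.0]]
force: [-1.9, -0.3, 0.6]
width: 0.0376
finger_force: 0.6
```

Request:
send_rows([
  [0.01, 0, 0, 0, 0, 0],
  [0.02, 0, 0, 0, 0, 0],
  [0.03, 0, 0, 0, 0, 0],
  [0.04, 0, 0, 0, 0, 0],
  [0.05, 0, 0, 0, 0, 0],
  [0.05, 0, 0, 0, 0, 0],
])

```text
t: 10.62
tool_pos: [0.566, 0.0464, 0.0325]
tool_rot: [[0.992, -0.126, 0.0], [-0.126, -0.992, -0.0], [0.0, -0.0, -1.0]]
force: [-0.5, 0.5, 0.4]
width: 0.0378
finger_force: 0.6
```

Request:
send_rows([
  [0.01, 0, 0, 0, 0, 0],
  [0.02, 0, 0, 0, 0, 0],
  [0.03, 0, 0, 0, 0, 0],
  [0.04, 0, 0, 0, 0, 0],
  [0.05, 0, 0, 0, 0, 0],
  [0.05, 0, 0, 0, 0, 0],
])

```text
t: 11.12
tool_pos: [0.5672, 0.0463, 0.0324]
tool_rot: [[0.992, -0.126, 0.0], [-0.126, -0.992, -0.0], [0.0, 0.0, -1.0]]
force: [-1.6, 0.7, 0.8]
width: 0.0375
finger_force: 0.6
```

Request:
send_rows([
  [0.01, 0, 0, 0, 0, 0],
  [0.02, 0, 0, 0, 0, 0],
  [0.03, 0, 0, 0, 0, 0],
  [0.04, 0, 0, 0, 0, 0],
  [0.05, 0, 0, 0, 0, 0],
  [0.05, 0, 0, 0, 0, 0],
])

```text
t: 11.62
tool_pos: [0.5685, 0.0461, 0.0324]
tool_rot: [[0.992, -0.126, 0.0], [-0.126, -0.992, 0.0], [0.0, -0.0, -1.0]]
force: [-1.4, 0.8, 0.1]
width: 0.0373
finger_force: 0.6
```

Request:
send_rows([
  [0.01, 0, 0, 0, 0, 0],
  [0.02, 0, 0, 0, 0, 0],
  [0.03, 0, 0, 0, 0, 0],
  [0.04, 0, 0, 0, 0, 0],
  [0.05, 0, 0, 0, 0, 0],
  [0.05, 0, 0, 0, 0, 0],
])

```text
t: 12.12
tool_pos: [0.5697, 0.0459, 0.0324]
tool_rot: [[0.992, -0.126, 0.0], [-0.126, -0.992, -0.0], [0.0, 0.0, -1.0]]
force: [-0.6, 0.4, 0.7]
width: 0.0375
finger_force: 0.6
```

Request:
send_rows([
  [0.01, 0, 0, 0, 0, 0],
  [0.02, 0, 0, 0, 0, 0],
  [0.03, 0, 0, 0, 0, 0],
  [0.04, 0, 0, 0, 0, 0],
  [0.05, 0, 0, 0, 0, 0],
  [0.05, 0, 0, 0, 0, 0],
])

```text
t: 12.62
tool_pos: [0.5709, 0.0458, 0.0324]
tool_rot: [[0.992, -0.126, 0.0], [-0.126, -0.992, 0.0], [0.0, -0.0, -1.0]]
force: [-1.7, -0.1, 1.2]
width: 0.0375
finger_force: 0.5
```

Request:
send_rows([
  [0.01, 0, 0, 0, 0, 0],
  [0.02, 0, 0, 0, 0, 0],
  [0.03, 0, 0, 0, 0, 0],
  [0.04, 0, 0, 0, 0, 0],
  [0.05, 0, 0, 0, 0, 0],
  [0.05, 0, 0, 0, 0, 0],
])

```text
t: 13.12
tool_pos: [0.5722, 0.0456, 0.0325]
tool_rot: [[0.992, -0.126, 0.0], [-0.126, -0.992, -0.0], [0.0, -0.0, -1.0]]
force: [-1.9, -0.6, 0.1]
width: 0.0375
finger_force: 0.5
```

Request:
send_rows([
  [0.01, 0, 0, 0, 0, 0],
  [0.02, 0, 0, 0, 0, 0],
  [0.03, 0, 0, 0, 0, 0],
  [0.04, 0, 0, 0, 0, 0],
  [0.05, 0, 0, 0, 0, 0],
  [0.05, 0, 0, 0, 0, 0],
])

```text
t: 13.62
tool_pos: [0.5728, 0.0455, 0.0324]
tool_rot: [[0.992, -0.126, -0.001], [-0.126, -0.992, 0.0], [-0.001, 0.0, -1.0]]
force: [-3.7, -0.1, 3.7]
width: 0.0377
finger_force: 1.8
```

Contact with the pad. Now I'll use finer steps.

Request:
send_rows([
  [0.005, 0, 0, 0, 0, 0],
  [0.01, 0, 0, 0, 0, 0],
  [0.01, 0, 0, 0, 0, 0],
])

```text
t: 13.87
tool_pos: [0.573, 0.0455, 0.0324]
tool_rot: [[0.992, -0.126, -0.001], [-0.126, -0.992, 0.0], [-0.001, 0.0, -1.0]]
force: [-5.1, 0.7, 4.6]
width: 0.0374
finger_force: 2.5
```

Request:
send_rows([
  [0.006, 0, 0, 0, 0, 0],
  [0.012, 0, 0, 0, 0, 0],
  [0.02, 0, 0, 0, 0, 0],
  [0.02, 0, 0, 0, 0, 0],
])

```text
t: 14.2
tool_pos: [0.5732, 0.0455, 0.0324]
tool_rot: [[0.992, -0.126, -0.002], [-0.126, -0.992, 0.0], [-0.002, 0.0, -1.0]]
force: [-5.5, -0.1, 4.9]
width: 0.0377
finger_force: 3.0
```

Request:
send_rows([
  [0.006, 0, 0, 0, 0, 0],
  [0.012, 0, 0, 0, 0, 0],
  [0.02, 0, 0, 0, 0, 0],
  [0.02, 0, 0, 0, 0, 0],
])

```text
t: 14.53
tool_pos: [0.5732, 0.0455, 0.0324]
tool_rot: [[0.992, -0.126, -0.003], [-0.126, -0.992, 0.0], [-0.003, 0.0, -1.0]]
force: [-6.8, 0.5, 5.4]
width: 0.0379
finger_force: 3.5
```

```bash
python3 -c "
from h import *
s=sense();print(s['t'],s['tool_pos'],s['force'],s['wrist_torque'],s['finger_force'])
for i in range(4): get_image('top');s=sense();print(s['t'],s['force'],s['finger_force'])"
```

```text
14.5333 [0.57323508 0.04546947 0.03239544] [-6.77436237  0.54473055  5.40796949] [0.06154287 1.14641701 0.04625706] 3.4594129398465157
14.5833 [-7.17203534  0.86207089  5.56943327] 3.4495971724390984
14.6333 [-7.62978268  0.4028161   5.53834773] 3.4458068758249283
14.6833 [-6.72548707  0.57377699  5.86255595] 3.442191816866398
14.7333 [-6.7496911   0.68437087  5.92523371] 3.441009409725666
```

Request:
send_rows([
  [0.004, 0, -0.004, 0, 0, 0],
  [0.01, 0, -0.008, 0, 0, 0],
  [0.01, 0, -0.008, 0, 0, 0],
])

```text
t: 14.98
tool_pos: [0.5733, 0.0455, 0.0324]
tool_rot: [[0.992, -0.126, -0.003], [-0.126, -0.992, 0.0], [-0.003, 0.0, -1.0]]
force: [-7.7, 0.8, 4.9]
width: 0.0373
finger_force: 3.5
```

Request:
send_rows([
  [0.008, 0, -0.01, 0, 0, 0],
  [0.016, 0, -0.025, 0, 0, 0],
  [0.016, 0, -0.025, 0, 0, 0],
  [0.016, 0, -0.025, 0, 0, 0],
])

```text
t: 15.32
tool_pos: [0.5733, 0.0455, 0.0324]
tool_rot: [[0.992, -0.126, -0.004], [-0.126, -0.992, 0.0], [-0.004, 0.0, -1.0]]
force: [-6.4, 0.4, 2.5]
width: 0.0377
finger_force: 3.1
```

Request:
send_rows([
  [0.01, 0, -0.01, 0, 0, 0],
  [0.02, 0, -0.02, 0, 0, 0],
  [0.03, 0, -0.025, 0, 0, 0],
  [0.04, 0, -0.03, 0, 0, 0],
  [0.04, 0, -0.03, 0, 0, 0],
])

```text
t: 15.73
tool_pos: [0.5734, 0.0454, 0.0325]
tool_rot: [[0.992, -0.126, -0.006], [-0.126, -0.992, 0.0], [-0.006, 0.0, -1.0]]
force: [-6.9, 0.5, 1.3]
width: 0.0379
finger_force: 3.3
```

Request:
send_rows([
  [0.01, 0, 0, 0, 0, 0],
  [0.02, 0, 0, 0, 0, 0],
  [0.03, 0, 0, 0, 0, 0],
  [0.04, 0, 0, 0, 0, 0],
  [0.04, 0, 0, 0, 0, 0],
])

```text
t: 16.15
tool_pos: [0.5736, 0.0454, 0.0324]
tool_rot: [[0.992, -0.126, -0.008], [-0.126, -0.992, 0.001], [-0.008, 0.0, -1.0]]
force: [-7.4, 0.2, 2.3]
width: 0.0377
finger_force: 4.3
```

Request:
send_rows([
  [0.01, 0, 0, 0, 0, 0],
  [0.02, 0, -0.005, 0, 0, 0],
  [0.03, 0, -0.01, 0, 0, 0],
  [0.04, 0, -0.01, 0, 0, 0],
  [0.04, 0, -0.01, 0, 0, 0],
])

```text
t: 16.57
tool_pos: [0.5738, 0.0454, 0.0325]
tool_rot: [[0.992, -0.126, -0.009], [-0.126, -0.992, 0.001], [-0.009, 0.0, -1.0]]
force: [-10.1, 0.8, 2.4]
width: 0.0378
finger_force: 5.0
```

```bash
python3 -c "
from h import *
F=[]
for i in range(6): get_image('top');s=sense();F.append(np.r_[s['force'],s['finger_force']])
print(s['t'],np.mean(F,0),s['tool_pos'])"
```

```text
16.8667 [-9.98475018  0.6222028   3.42001385  4.93557706] [0.57380255 0.04539225 0.03246887]
```

Request:
send_rows([
  [0.01, 0, 0, 0, 0, 0],
  [0.02, 0, 0, 0, 0, 0],
  [0.02, 0, 0, 0, 0, 0],
  [0.02, 0, 0, 0, 0, 0],
  [0.02, 0, 0, 0, 0, 0],
  [0.02, 0, 0, 0, 0, 0],
  [0.02, 0, 0, 0, 0, 0],
  [0.02, 0, 0, 0, 0, 0],
])

```text
t: 17.53
tool_pos: [0.5739, 0.0454, 0.0325]
tool_rot: [[0.992, -0.126, -0.01], [-0.126, -0.992, 0.001], [-0.01, 0.0, -1.0]]
force: [-11.2, 0.5, 4.1]
width: 0.0375
finger_force: 5.4
```

Request:
send_rows([
  [0, 0, 0, 0, 0, 0],
  [0, 0, 0, 0, 0, 0],
  [0, 0, 0, 0, 0, 0],
  [0, 0, 0, 0, 0, 0],
  [0, 0, 0, 0, 0, 0],
  [0, 0, 0, 0, 0, 0],
  [0, 0, 0, 0, 0, 0],
  [0, 0, 0, 0, 0, 0],
])

```text
t: 18.2
tool_pos: [0.5739, 0.0454, 0.0325]
tool_rot: [[0.992, -0.126, -0.01], [-0.126, -0.992, 0.001], [-0.01, 0.0, -1.0]]
force: [-11.0, 0.6, 3.3]
width: 0.0377
finger_force: 5.4
```

Request:
send_rows([
  [0, 0, 0, 0, 0, 0],
  [0, 0, 0, 0, 0, 0],
  [0, 0, 0, 0, 0, 0],
  [0, 0, 0, 0, 0, 0],
  [0, 0, 0, 0, 0, 0],
  [0, 0, 0, 0, 0, 0],
])

```text
t: 18.7
tool_pos: [0.5739, 0.0454, 0.0325]
tool_rot: [[0.992, -0.126, -0.01], [-0.126, -0.992, 0.001], [-0.01, 0.0, -1.0]]
force: [-10.6, 0.6, 3.6]
width: 0.0376
finger_force: 5.4
```

Request:
send_rows([
  [-0.03, 0, 0, 0, 0, 0],
  [-0.06, 0, 0, 0, 0, 0],
  [-0.09, 0, 0, 0, 0, 0],
  [-0.12, 0, 0, 0, 0, 0],
  [-0.15, 0, 0, 0, 0, 0],
  [-0.18, 0, 0, 0, 0, 0],
  [-0.21, 0, 0, 0, 0, 0],
  [-0.24, 0, 0, 0, 0, 0],
])

```text
t: 19.37
tool_pos: [0.573, 0.0455, 0.0341]
tool_rot: [[0.992, -0.126, 0.001], [-0.126, -0.992, -0.0], [0.001, -0.0, -1.0]]
force: [-2.0, -0.5, -2.1]
width: 0.0373
finger_force: 1.1
```

Request:
send_rows([
  [-0.1, 0, 0, 0, 0, 0],
  [-0.3, 0, 0, 0, 0, 0],
  [-1, 0, 0, 0, 0, 0],
  [-2, 0, 0, 0, 0, 0],
  [-2.5, 0, -1, 0, 0, 0],
  [-3, 0, -3, 0, 0, 0],
  [-3, 0, -4, 0, 0, 0],
  [-3, 0, -4, 0, 0, 0],
])

```text
t: 20.03
tool_pos: [0.5048, 0.0548, 0.1431]
tool_rot: [[0.992, -0.126, 0.019], [-0.126, -0.992, -0.001], [0.019, -0.001, -1.0]]
force: [1.2, -1.4, 0.5]
width: 0.0378
finger_force: 0.0
```

```bash
python3 - <<'E'
from h import *
a=get_image("scene")[:,:,::-1];b=get_image("top")[:,:,::-1]
cv2.imwrite("pics/f.png",np.hstack([cv2.resize(a[130:290,230:400],(425,400)),cv2.resize(b[120:240,270:400],(370,400))]))
s=sense();print(s["t"],s["tool_pos"],s["force"])
E
```

```text
20.1333 [0.50120273 0.05486625 0.13749785] [ 0.2319785   0.15657783 -1.03604526]
```

View pics/f.png

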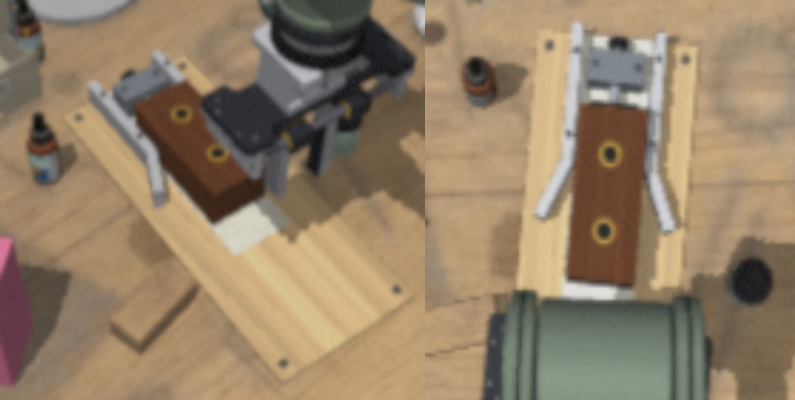

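The block lies between the rails with its holes up and its front against the pad. The jar, dropper bottle and sanding block are where they were. I'll let the arm settle and hand in.

Request:
send_rows([
  [0, 0, 0, 0, 0, 0],
  [0, 0, 0, 0, 0, 0],
  [0, 0, 0, 0, 0, 0],
])

```text
t: 20.38
tool_pos: [0.4973, 0.055, 0.1326]
tool_rot: [[0.992, -0.127, -0.003], [-0.127, -0.992, 0.0], [-0.003, 0.0, -1.0]]
force: [-0.3, -0.2, -0.4]
width: 0.0376
finger_force: 0.0
```

```bash
python3 -c "
from bench import *
print(close_job())"
```

```text
the job is handed in; nothing more can be done
None
```

The block was tipped over with its drilled face up, slid between the rails to the pad, pressed with a measured push of about 11 N for over a second and left there; the bystanders were untouched, and the job was handed in at about 20 s with no verdict returned.

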